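# Clamp a repaired case in the bench fixture

## Robot

A 6-joint arm with a two-finger parallel gripper is mounted at the origin on the work surface. World frame = base frame: x ahead of the robot, y to its left, z up, the work surface at z = 0. Lengths are in mm, angles in rad, forces in N, time in s.
With the tool pointing down it reaches from about 250 to 850 mm from the base axis. Payload 12.5 kg.
Tool frame: the origin (TCP) lies at the very end of the fingers, on their centre line; the grasp point (between the pads) lies 19 mm behind it; z points along the fingers, y is the line along which they close (so a half turn about z gives the same grasp; the last joint's range is limited). The gripper opens to 93 mm and grips with 3 to 60 N. Pads are 15 mm wide; open, the fingers measure 128 mm over their backs; the gripper's body (75 mm by 188 mm) begins 65 mm behind the grasp point.
Start: joints at [1.018, 0.351, 1.652, -0, 1.139, -0.085], TCP at [247.976, 490.909, 188.333] pointing down, gripper open.
Joint ranges: [-2.75, 2.75], [-0.79, 2.1], [0.01, 2.65], [-1.57, 4.71], [0.07, 3.14], [-2.87, 2.87]. Speed limits (rad/s): [2.22, 2.22, 2.79, 3.14, 3.14, 3.14].

## Interface

Orientations are given as a rotation vector (axis times angle).
In Python, from plant import manip gives the robot as it stands.
- The arm moves only by the tool apply_moves, never from a script. Its argument "increments" is a list of rows, each a list of 7 numbers: the finger opening in mm, from 0 to 93, then the shift along the tool's x, y, z in mm, then the turn, a rotation vector about the tool's x, y, z in rad. A call has exactly 10 rows; each row shifts and turns the commanded pose from where the row before left it, along the tool's axes as they then stand; what a row does not reach is not made up. A row lasts 1/12 s, in which the tool goes at most 41.7 mm and 7.16 degrees, less where a joint would pass 70% of its speed; a pose out of reach is approached as far as the arm can. A call is refused whole if a number of a shift passes 41.7 or a number of a turn 0.125, either way. A call with a gripper value outside its range is refused whole. The fingers move at their own pace and stop on an object; "force" is the grip in N (left out, the last holds). Time passes only in rows, so rows that do not move let the fingers close, or fill a call up. It gives the time, the measured TCP pose, the force, the opening and the grip force at its end, in the units of the state.
- manip.read_state(): the state, without advancing time (a new reading comes with each control period).
- manip.snapshot(name): name is "side" or "top" or "wrist"; returns the picture (420x560x3 uint8, red, green, blue); there is no depth.
- manip.camera_params(name): a dict with "fx", "fy", "cx", "cy" (pixels), "R" (3x3) and "t" (3): a world point X has camera coordinates R X + t. Camera axes: x right, y down, z forward; pixel columns grow to the right and rows downward; lengths in mm; the calibration is good to about 2 mm. A picture is of the moment at which its call begins: read the wrist's pose just before it. camera_params takes no time and is no camera call; for the wrist camera it gives the pose at the moment of the call.
- manip.finish_job(): hands the job in; it is judged then, once.
The state is a dict: "clock": time; "joint_pos": joint angles; "qvel": joint speeds; "joint_efforts": joint torques, N m; "ee_pos": TCP position; "orientation": TCP orientation; "wrist_force": force on the tool from outside, world axes, zero at the start; "wrist_torque": the same for the moment, N m; "gripper_width": opening from 0.0 (shut) to 1.0 (fully open); "grip_force": force on a finger pad.
Only numpy, scipy, OpenCV 4.12 (cv2) and the standard library are available. Lean on these libraries where they do the work, as an engineer would, in place of code of your own. Each camera call takes 0.05 s, during which the arm holds its last target. There are 200 camera calls.

## Task

Push the white appliance case along its guide rails until it sits fully home against the end stop. Then, keeping the button in the lever's grip pressed in, swing the lever down until the sprung foot presses firmly on the case's lid (its spring clearly squeezed, about half way, but not crushed solid), and let go so that the button pops back out and the ratchet keeps the case clamped. Do not force the lever without its button and leave the other things on the bench alone.

Things in the scene. Friction and masses are not known exactly. Their poses are not given: they have to be found in the camera images.
- fixture: Grey fixed bench clamp. Origin on the bench top straight below the lever's pivot; x points from the pivot to the lever's grip side, y along the guide rails, z up. Base plate 225 x 305 x 20 mm: x -60 to 165, y -95 to 210 mm, top at z = 20. Two rails along y, tops at z = 30, inner faces 104 mm apart about x = 92, from y = -85 to 205, open at +y.
- end_stop (a point): Middle of the face of the steel end stop, at x = 92, y = -75, z = 32 mm in the fixture's frame; 100 mm wide, up to z = 44. It looks to +y, towards the case.
- pivot (a point): Lever's pivot, at x = 0, y = 0, z = 95 mm of the fixture; its axis is along y, the lever moves in the plane y = 0. Forked post around it: x -26 to 18, y within 27, up to z = 117 mm. A fixed toothed ratchet plate, 6 mm thick, stands beside the lever at y = 22 mm, up to 93 mm from the pivot.
- case_centre (a point): Centre of the loose white plastic case, 100 (x) by 150 (y) by 38 mm high, 0.28 to 0.56 kg, lying on the base plate between the rails with 2 mm play each side, axes as the fixture's. Starts 50 to 90 mm from home, on the +y side. Fully home its -y end touches the end stop and this point is at x = 92, y = 0, z = 39 mm in the fixture's frame.
- clamp_lever (a joint): Lever angle, rad: at 0 the lever rises 0.95 rad above level towards the fixture's +x; the value grows as it swings down (elevation = 0.95 - value). Starts at 0.06 to 0.46, limit 1.15. Spring-lifted, stiff: with the button in, 7 to 11 N at the button, square to the lever, swings it down. With the button out a pawl locks it both ways, in notches 0.065 rad apart.
- lever_beam: The lever. Origin on the pivot, x along the lever to the grip, z its upper side. Steel bar 20 mm wide, 10 thick, then a black grip from x = 170 to 285 mm, 30 wide, 24 thick (upper face at z = 12 mm).
- foot_axis (a point): Point of the lever's centre line, 85 mm from the pivot, where a screw spindle carries a sprung rubber foot, 22 mm across, under the lever. The foot's round tip is 62 mm below this point, plus or minus 8: the spindle's setting varies and is not reported. It meets the case at a lever angle of about 0.55 to 0.8: feel for it. Spring: 3 N at first touch, 1.5 N more per mm, solid at 24 mm (39 N).
- button_top (a point): Centre of the top of the round steel button, 24 mm across, in the grip's upper face, 230 mm from the pivot; stands 7 mm above the grip (19 mm above the lever's centre line), moves with the button. Pressed square to the lever towards its underside (lever -z), the way the lever swings down. Each 10 N at the foot adds about 4 N here.
- grip_button (a joint): How far the button is pressed, m: 0 out, 0.006 fully in; 4 N to start, 8 N fully in. The pawl clears the teeth from 0.0045. It comes fully out again only once the pawl has dropped into a notch; as it is let out slowly with the foot squeezed, the lever rises by up to one notch (6 mm or 9 N at the foot) and locks.
- screwdriver: Bystander: screwdriver lying on the bench. Leave it.
- spool: Bystander: spool 52 mm across and 38 mm high. Leave it.
- relay: Bystander: white block with a blue top, 52 x 72 x 53 mm. Leave it.

How it is judged:
By the outcome, as a careful person would: the job done as asked, in the order asked, and still so for the second after the job is handed in, with the robot touching nothing.
It also fails if it takes over 58 s, if anything falls off the work surface, if the arm or the gripper's body presses on something with over 40 N, if the wrist force passes 120 N, or if a joint passes its speed limit or range.

## Working session

There is one attempt and no reset: what is moved stays moved. The work goes in short steps, Python scripts to look and compute and a tool call to move; the robot and the scene stay as the last step left them, time stands still between calls to the robot, and variables do not carry over. Pictures are saved under pics/ and viewed, at most 10 in all, crops included, and the job is handed in when it is done.

Besides the shell and the picture viewer there is one more tool, called after "Call:" as name(argument=value, ...) on one line, values as JSON. apply_moves: Moves the arm, as the interface text tells. Its arguments: {"type":"object","properties":{"increments":{"type":"array","items":{"type":"array","items":{"type":"number"}}},"force":{"type":"number"}},"required":["increments"]}

```bash
mkdir -p pics; ls; python3 - <<'E'
from plant import manip
import cv2,numpy as np
s=manip.read_state(); print(s)
for n in("side","top"):
    im=manip.snapshot(n); cv2.imwrite(f"pics/{n}0.png",im[:,:,::-1]); p=manip.camera_params(n); print(n,p)
E
```

```text
pics
{'clock': 0.0, 'joint_pos': array([ 1.01837411e+00,  3.51220960e-01,  1.65241042e+00, -9.14926102e-06,
        1.13911249e+00, -8.46024563e-02]), 'qvel': array([ 1.47636999e-03,  2.47689468e-03,  1.83210778e-04, -1.13871389e-03,
        1.33087324e-03, -7.80508247e-05]), 'joint_efforts': array([ 8.92724966e-04, -4.97315812e+01, -2.85253894e+01,  6.99422322e-02,
        2.56496732e-02, -2.31954027e-05]), 'ee_pos': array([247.80017733, 490.59262124, 187.81501801]), 'orientation': array([-7.28079106e-01, -3.05569744e+00,  1.72125881e-03]), 'wrist_force': array([ 0.7942039 , -0.0453419 , -0.56378505]), 'wrist_torque': array([-0.01407626, -0.03829097, -0.0462742 ]), 'grip_force': 0.0, 'gripper_width': 1.002235038854138}
side {'fx': 517.8456149303604, 'fy': 517.8456149303604, 'cx': 295.24118738705556, 'cy': 198.70859032707938, 'R': array([[ 0.96061804, -0.27734727,  0.01707243],
       [-0.16106501, -0.60582354, -0.77912509],
       [ 0.2264311 ,  0.74569185, -0.62663596]]), 't': array([-549.67769164,  243.18352505, 1117.48804369])}
top {'fx': 457.49936378431215, 'fy': 457.49936378431215, 'cx': 275.53006824554274, 'cy': 209.02051681778946, 'R': array([[ 0.00374104, -0.99936718, -0.03537301],
       [-0.99909233, -0.00223435, -0.04253847],
       [ 0.04243251,  0.03550004, -0.99846844]]), 't': array([  16.97467714,  580.70606291, 1073.20691046])}
```

View pics/top0.png

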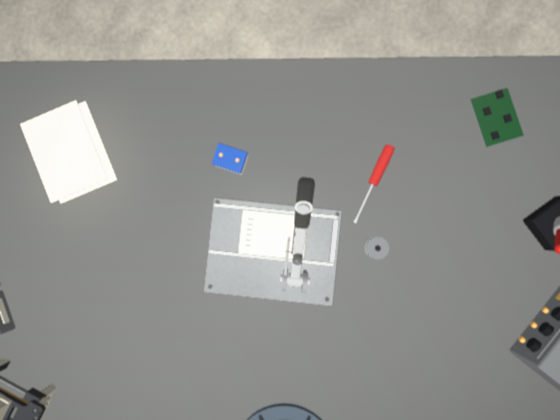

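View pics/side0.png

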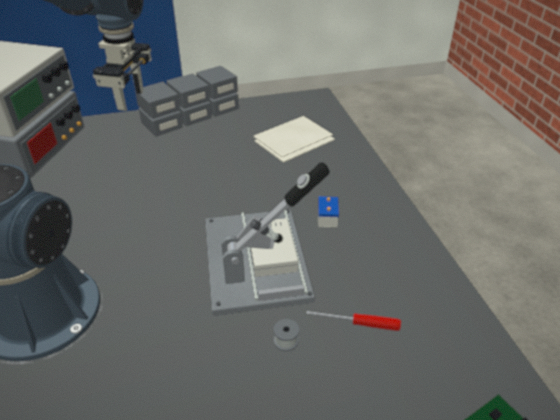

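The top view shows the plate corners at about (214,199), (341,207), (334,304) and (206,292). The case's +y end is at u≈239, and the button ring is at about (304,208). In the side view the button is at about (304,181) and the grip's end at about (322,170).

```bash
cat >h.py <<'E'
from plant import manip
import cv2,numpy as np
P={n:manip.camera_params(n) for n in("side","top")}
def ray(n,uv,p=None):
    p=p or P[n]; d=np.array([(uv[0]-p['cx'])/p['fx'],(uv[1]-p['cy'])/p['fy'],1.]); R=np.array(p['R'])
    return -R.T@p['t'],R.T@d/np.linalg.norm(d)
def onz(n,uv,z):
    o,d=ray(n,uv); return o+d*(z-o[2])/d[2]
def tri(a,b):
    o1,d1=ray("top",a);o2,d2=ray("side",b)
    A=np.stack([d1,-d2],1); s=np.linalg.lstsq(A,o2-o1,rcond=None)[0]
    p,q=o1+s[0]*d1,o2+s[1]*d2; return (p+q)/2,np.linalg.norm(p-q)
def proj(n,X):
    p=P[n]; c=p['R']@np.asarray(X)+p['t']; return np.array([p['fx']*c[0]/c[2]+p['cx'],p['fy']*c[1]/c[2]+p['cy']])
E
python3 - <<'E'
from h import *
t=cv2.imread("pics/top0.png");s=cv2.imread("pics/side0.png")
def plate(im,box,th):
    g=cv2.cvtColor(im,cv2.COLOR_BGR2GRAY);m=np.zeros_like(g);x0,y0,x1,y1=box
    m[y0:y1,x0:x1]=(g[y0:y1,x0:x1]>th)*255
    m=cv2.morphologyEx(m,cv2.MORPH_OPEN,np.ones((3,3)))
    c=max(cv2.findContours(m,cv2.RETR_EXTERNAL,cv2.CHAIN_APPROX_NONE)[0],key=cv2.contourArea)
    h=cv2.convexHull(c); return m,c,cv2.approxPolyDP(h,6,True)[:,0]
g=cv2.cvtColor(t,cv2.COLOR_BGR2GRAY); print("bench",g[250,180],"plate",g[280,250],g[285,315])
m,c,q=plate(t,(195,188,352,315),105); print(q)
for a in q: print(a,onz("top",a,20).round(1))
print(cv2.minAreaRect(c))
W=np.array([onz("top",x,20)[:2] for x in c[:,0].astype(float)],np.float32)
print("world rect",cv2.minAreaRect(W))
T=cv2.resize(t[170:310,200:345],None,fx=4,fy=4,interpolation=cv2.INTER_CUBIC)
S=cv2.resize(s[150:315,195:345],None,fx=3.6,fy=3.6,interpolation=cv2.INTER_CUBIC)
cv2.imwrite("pics/t1.png",T);cv2.imwrite("pics/s1.png",S)
E
```

```text
bench 142 plate 189 190
[[351 188]
 [351 314]
 [195 314]
 [195 188]]
[351 188] [ 630.1 -158.7   20. ]
[351 314] [ 336.8 -157.8   20. ]
[195 314] [333.1 206.8  20. ]
[195 188] [629.9 210.2  20. ]
((273.0, 251.0), (126.0, 156.0), 90.0)
world rect ((481.6163330078125, 25.642593383789062), (296.83514404296875, 368.8695068359375), 0.03507054224610329)
```

View pics/t1.png

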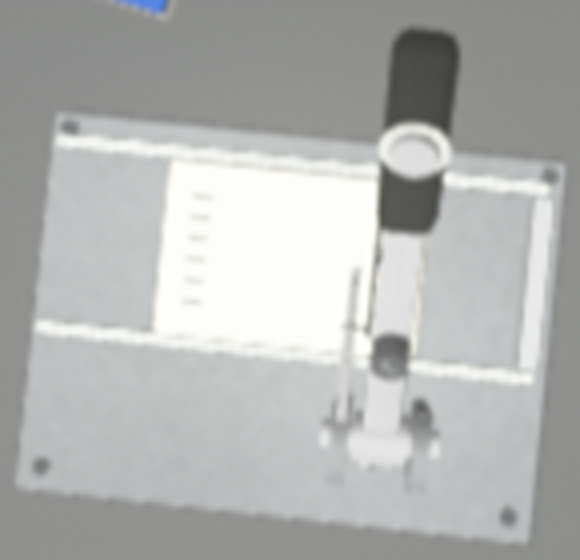

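View pics/s1.png

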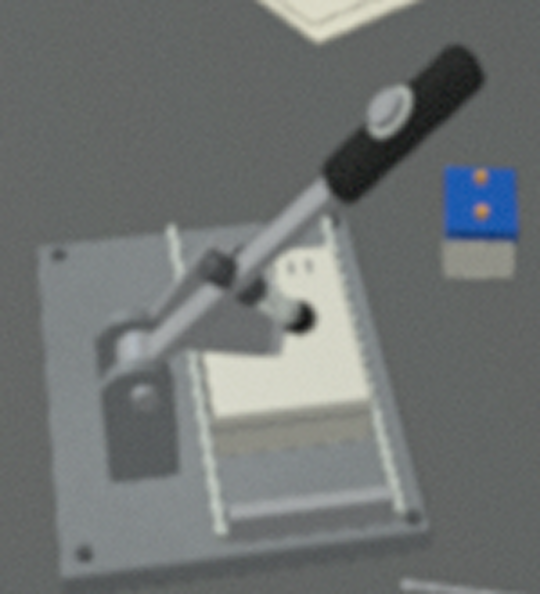

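The crops show the case's +y top edge from (242.5,209.5) to (238.8,253). The button is at top (303.5,209) and side (303,179.5). The end stop is on the right. Next I fit the plate with a better threshold.

```bash
cat >>h.py <<'E'
def fixture():
    t=cv2.imread("pics/top0.png");g=cv2.cvtColor(t,cv2.COLOR_BGR2GRAY)
    m=np.zeros_like(g);m[190:312,198:350]=(g[190:312,198:350]>165)*255
    m=cv2.morphologyEx(m,cv2.MORPH_OPEN,np.ones((3,3)))
    c=max(cv2.findContours(m,cv2.RETR_EXTERNAL,cv2.CHAIN_APPROX_NONE)[0],key=cv2.contourArea)
    W=np.array([onz("top",x,20)[:2] for x in cv2.convexHull(c)[:,0].astype(float)],np.float32)
    return cv2.minAreaRect(W)
E
python3 - <<'E'
from h import *
r=fixture();print(r)
# yaw of fixture y axis from long side
b=cv2.boxPoints(r);print(b.round(1))
e=[b[1]-b[0],b[2]-b[1]];L=max(e,key=np.linalg.norm);L=L*np.sign(L[1]);fy=L/np.linalg.norm(L);fx=np.array([fy[1],-fy[0]])
O=np.array(r[0])-fx*52.5-fy*57.5
print("fx",fx,"yaw",np.arctan2(fx[1],fx[0]),"O",O)
T=np.eye(4);T[:2,0]=fx;T[:2,1]=fy;T[:2,3]=O;np.save("T.npy",T)
F=lambda X:np.linalg.inv(T)@np.r_[X,1]
for c in[(-60,-95,20),(165,-95,20),(165,210,20),(-60,210,20)]:
    X=(T@np.r_[c,1])[:3];print(c,"top",proj("top",X).round(1),"side",proj("side",X).round(1),"side crop",((proj("side",X)-[195,150])*3.6).round(0))
X,err=tri((303.7,209),(303,179.5));f=F(X)[:3];print("button",X.round(1),err,"fixt",f.round(1),"r",np.hypot(f[0],f[2]-95),"elev",np.arctan2(f[2]-95,f[0])-np.arctan2(19,230))
for uv in[(242.5,209.5),(238.8,253)]: print("case end",F(onz("top",uv,58))[:3].round(1))
# front case edge in side crop, bottom edge top (215,415),(368,400)
for uv in[(215,415),(368,400)]: print("case -y end",F(onz("side",(uv[0]/3.6+195,uv[1]/3.6+150),58))[:3].round(1))
E
```

```text
((488.28118896484375, 25.771942138671875), (302.0662536621094, 236.9803466796875), 84.23394012451172)
[[ 355.2 -112.6]
 [ 591.  -136.4]
 [ 621.3  164.1]
 [ 385.6  187.9]]
fx [ 0.99494046 -0.10046688] yaw -0.10063666 O [430.26996803 -26.16262245]
(-60, -95, 20) top [332.3 303.3] side [215.  311.1] side crop [ 72. 580.]
(165, -95, 20) top [341.9 207.2] side [318.3 297.5] side crop [444. 531.]
(165, 210, 20) top [213.3 194.1] side [293.7 209.2] side crop [355. 213.]
(-60, 210, 20) top [202.9 289. ] side [207.8 218.2] side crop [ 46. 245.]
button [570.6 -41.5 276. ] 1.9857202365362414 fixt [141.1  -1.1 276. ] r 229.53586227562698 elev 0.8262136408103844
case end [134.5 132.8  58. ]
case end [ 35.3 130.6  58. ]
case -y end [ 36.1 -12.2  58. ]
case -y end [132. -15.  58.]
```

```bash
python3 - <<'E'
from h import *
px=[(214.5,198.5),(340.75,210.75),(332,305.75),(204.25,291.75)]
fc=np.array([(165,210),(165,-95),(-60,-95),(-60,210)],float)
W=np.array([onz("top",u,20)[:2] for u in px]);print(W.round(1),[np.linalg.norm(W[i]-W[i-1]).round(1) for i in range(4)])
a=fc-fc.mean(0);b=W-W.mean(0)
th=np.arctan2((a[:,0]*b[:,1]-a[:,1]*b[:,0]).sum(),(a*b).sum());R=np.array([[np.cos(th),-np.sin(th)],[np.sin(th),np.cos(th)]])
O=W.mean(0)-R@fc.mean(0);print("yaw",th,"O",O,"res",(W-(fc@R.T+O)).round(1).tolist())
T=np.eye(4);T[:2,:2]=R;T[:2,3]=O;np.save("T.npy",T)
F=lambda X:np.linalg.inv(T)@np.r_[X,1]
for c in fc: X=(T@np.r_[c,20,1])[:3];print(c,"side crop",((proj("side",X)-[195,150])*3.6).round(0))
X,err=tri((303.7,209),(303,179.5));f=F(X)[:3];e=np.arctan2(f[2]-95,f[0])-np.arctan2(19,230);print("button",X.round(1),err,"fixt",f.round(1),"r",np.hypot(f[0],f[2]-95),"elev",e)
for uv in[(242.5,209.5),(238.8,253)]: print("case end",F(onz("top",uv,58))[:3].round(1))
for uv in[(215,415),(368,400)]: print("case -y end",F(onz("side",(uv[0]/3.6+195,uv[1]/3.6+150),58))[:3].round(1))
s=manip.read_state()
from scipy.spatial.transform import Rotation as Q
A=Q.from_rotvec(s['orientation']).as_matrix()
print("pos",s['ee_pos'])
# goal push pose: tool z down, tool y = +-fixture x
for sg in(1,-1):
    y=np.r_[sg*R[:,0],0];z=np.array([0,0,-1.]);G=np.stack([np.cross(y,z),y,z],1)
    print(sg,Q.from_matrix(A.T@G).as_rotvec())
for p in[(92,172,110),(92,172,37)]:
    X=(T@np.r_[p,1])[:3];print(p,"world",X.round(1),"shift world",(X-s['ee_pos']).round(1),"in tool now",(A.T@(X-s['ee_pos'])).round(1))
E
```

```text
[[ 605.   163.3]
 [ 576.6 -134.6]
 [ 355.4 -113.8]
 [ 385.2  185.5]] [np.float64(220.9), np.float64(299.3), np.float64(222.2), np.float64(300.8)]
yaw -0.09703760919314475 O [422.72737271 -27.04948655] res [[-2.3, -2.6], [-1.1, 3.0], [1.6, 1.9], [1.8, -2.3]]
[165. 210.] side crop [345. 215.]
[165. -95.] side crop [433. 534.]
[-60. -95.] side crop [ 60. 584.]
[-60. 210.] side crop [ 34. 248.]
button [570.6 -41.5 276. ] 1.9857202365362414 fixt [148.5  -0.  276. ] r 234.168573991545 elev 0.801233698528947
case end [142.4 133.9  58. ]
case end [ 43.2 132.1  58. ]
case -y end [ 43.5 -10.7  58. ]
case -y end [139.4 -13.8  58. ]
pos [247.80839424 490.63007508 187.869616  ]
1 [-9.10843447e-04  5.71575171e-04  1.20008720e+00]
-1 [-6.32678006e-04 -1.00821492e-03 -1.94150515e+00]
(92, 172, 110) world [531.  135.2 110. ] shift world [ 283.2 -355.4  -77.9] in tool now [-413.  -189.5   78. ]
(92, 172, 37) world [531.  135.2  37. ] shift world [ 283.2 -355.4 -150.9] in tool now [-413.  -189.4  151. ]
```

Call:
apply_moves(increments=[[40,0,0,0,0,0,0.12],[40,0,0,0,0,0,0.12],[40,0,0,0,0,0,0.12],[40,0,0,0,0,0,0.12],[40,0,0,0,0,0,0.12],[40,0,0,0,0,0,0.12],[40,0,0,0,0,0,0.12],[40,0,0,0,0,0,0.12],[40,0,0,0,0,0,0.12],[40,0,0,0,0,0,0.12]])

```text
clock: 0.93
ee_pos: [247.9, 490.7, 188.0]
orientation: [2.333, 2.104, -0.001]
wrist_force: [-1.1, -1.0, 0.7]
gripper_width: 0.429
grip_force: 0.0
```

Call:
apply_moves(increments=[[40,-23,23,0,0,0,0],[40,-23,23,0,0,0,0],[40,-23,23,5,0,0,0],[40,-23,23,5,0,0,0],[40,-23,23,5,0,0,0],[40,-23,23,5,0,0,0],[40,-23,23,5,0,0,0],[40,-23,23,5,0,0,0],[40,-23,23,5,0,0,0],[40,-23,23,5,0,0,0]])

```text
clock: 1.77
ee_pos: [455.3, 238.2, 147.9]
orientation: [-2.326, -2.111, 0.001]
wrist_force: [-0.4, 1.2, -0.7]
gripper_width: 0.431
grip_force: 0.0
```

Call:
apply_moves(increments=[[40,-24,21,5,0,0,0],[40,-24,21,10,0,0,0],[40,-24,21,10,0,0,0],[40,-24,22,10,0,0,0],[40,0,0,15,0,0,0],[40,0,0,20,0,0,0],[40,0,0,20,0,0,0],[40,0,0,17,0,0,0],[40,0,0,2,0,0,0],[40,0,0,0,0,0,0]])

```text
clock: 2.6
ee_pos: [529.2, 135.8, 38.6]
orientation: [-2.326, -2.11, 0.003]
wrist_force: [0.5, -0.3, -0.4]
gripper_width: 0.429
grip_force: 0.0
```

```bash
python3 - <<'E'
from h import *
cv2.imwrite("pics/s2.png",cv2.resize(manip.snapshot("side")[140:320,180:360,::-1],None,fx=3,fy=3,interpolation=cv2.INTER_CUBIC))
T=np.load("T.npy");s=manip.read_state();print((np.linalg.inv(T)@np.r_[s['ee_pos'],1]).round(1),s['wrist_force'])
E
```

```text
[ 91.  172.7  39.6   1. ] [0.59372856 0.36950126 0.67393912]
```

View pics/s2.png

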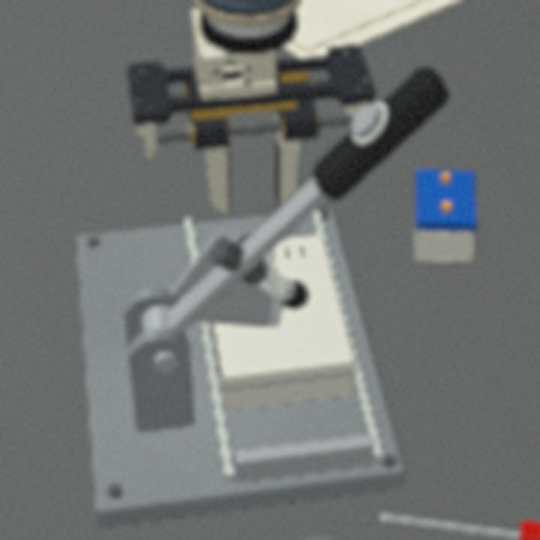

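The fingers are down behind the case, between the rails. Now I push the case along -y.

Call:
apply_moves(increments=[[40,-12,0,0,0,0,0],[40,-10,0,0,0,0,0],[40,-8,0,0,0,0,0],[40,-8,0,0,0,0,0],[40,-8,0,0,0,0,0],[40,-8,0,0,0,0,0],[40,-8,0,0,0,0,0],[40,-8,0,0,0,0,0],[40,-5,0,0,0,0,0],[40,-3,0,0,0,0,0]])

```text
clock: 3.48
ee_pos: [522.3, 57.5, 39.3]
orientation: [-2.327, -2.11, 0.0]
wrist_force: [0.3, 0.5, 0.0]
gripper_width: 0.435
grip_force: 0.0
```

Call:
apply_moves(increments=[[40,-2,0,0,0,0,0],[40,-2,0,0,0,0,0],[40,-1,0,0,0,0,0],[40,-1,0,0,0,0,0],[40,-1,0,0,0,0,0],[40,-1,0,0,0,0,0],[40,-0.5,0,0,0,0,0],[40,0,0,0,0,0,0],[40,0,0,0,0,0,0],[40,0,0,0,0,0,0]])

```text
clock: 4.32
ee_pos: [521.6, 49.9, 39.3]
orientation: [2.326, 2.111, 0.0]
wrist_force: [-0.5, 0.6, -0.0]
gripper_width: 0.429
grip_force: 0.0
```

Call:
apply_moves(increments=[[40,-1,0,0,0,0,0],[40,-1,0,0,0,0,0],[40,-1,0,0,0,0,0],[40,-1,0,0,0,0,0],[40,-0.5,0,0,0,0,0],[40,-0.5,0,0,0,0,0],[40,0,0,0,0,0,0],[40,0,0,0,0,0,0],[40,0,0,0,0,0,0],[40,0,0,0,0,0,0]])

```text
clock: 5.15
ee_pos: [521.0, 44.9, 39.3]
orientation: [2.327, 2.111, -0.0]
wrist_force: [-0.3, -0.3, -1.5]
gripper_width: 0.429
grip_force: 0.0
```

```bash
python3 - <<'E'
from h import *
im=manip.snapshot("side")[:,:,::-1];cv2.imwrite("pics/s3.png",cv2.resize(im[140:320,180:360],None,fx=3,fy=3,interpolation=cv2.INTER_CUBIC))
T=np.load("T.npy");s=manip.read_state();print((np.linalg.inv(T)@np.r_[s['ee_pos'],1]).round(1),s['wrist_force'])
E
```

```text
[90.9 81.1 39.3  1. ] [-0.00298394 -0.66571969 -0.5801163 ]
```

View pics/s3.png

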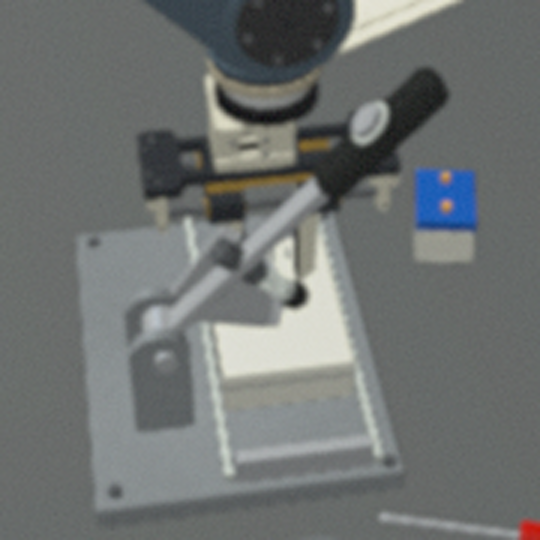

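The case's front edge hasn't moved (still at about (225,383)–(350,365)), and the force is near zero, so I need to check where the fingertips really are.

```bash
python3 - <<'E'
from h import *
T=np.load("T.npy");s=manip.read_state();p=s['ee_pos'];print(p, s['joint_pos'])
for dx in(-28,0,28): 
    X=p+T[:3,0]*dx; print(dx,((proj("side",X)-[180,140])*3).round(0))
for y in(-15,0,135):
  for z in(20,58): print(y,z,[((proj("side",(T@np.r_[x,y,z,1])[:3])-[180,140])*3).round(0) for x in(42,142)])
a=cv2.imread("pics/s2.png").astype(int);b=cv2.imread("pics/s3.png").astype(int)
print("diff in case front region",abs(a-b)[340:440,215:370].mean())
cv2.imwrite("pics/w3.png",manip.snapshot("wrist")[:,:,::-1])
t=manip.snapshot("top")[:,:,::-1];cv2.imwrite("pics/top3.png",t)
v=np.hstack([cv2.resize(cv2.imread("pics/w3.png"),(400,300)),cv2.resize(t[165:315,195:355],(400,375))[:300]]);cv2.imwrite("pics/v3.png",v)
E
```

```text
[521.0799802   44.86672277  39.34588942] [-3.12903857e-03  5.10519935e-01  1.83968164e+00 -1.37920542e-05
  7.91350731e-01  9.38904199e-02]
-28 [235. 307.]
0 [270. 303.]
28 [304. 299.]
-15 20 [array([224., 415.]), array([354., 399.])]
-15 58 [array([223., 380.]), array([355., 364.])]
0 20 [array([222., 401.]), array([351., 385.])]
0 58 [array([220., 366.]), array([352., 350.])]
135 20 [array([202., 282.]), array([321., 269.])]
135 58 [array([200., 248.]), array([321., 235.])]
diff in case front region 1.7853548387096774
```

View pics/v3.png

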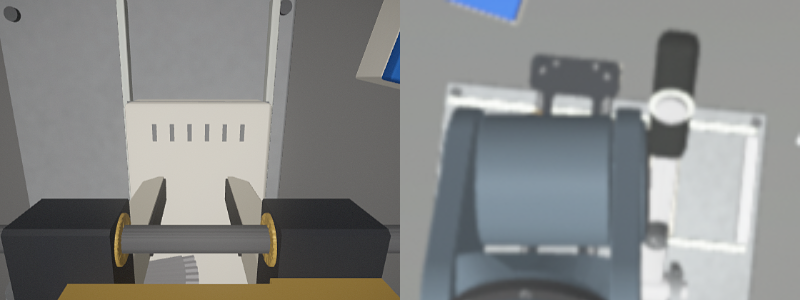

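The fingers are over the lid rather than behind the case: in the side view the tip is at about (305,275), where a TCP at z=39 would show at about row 299. I'll check the arm's reported pose against the wrist camera and the start picture.

```bash
python3 - <<'E'
from h import *
T=np.load("T.npy");s=manip.read_state();p=manip.camera_params("wrist")
P["wrist"]=p; print("cam pos",(-p['R'].T@p['t']).round(1),p['fx'],p['cx'],p['cy'])
for X in[(42,133,58),(142,133,58),(142,133,20),(42,133,20),(-60,210,20),(165,210,20)]: print(X,proj("wrist",(T@np.r_[X,1])[:3]).round(0),(proj("wrist",(T@np.r_[X,1])[:3])/1.4).round(0))
tc=s['ee_pos']
for d in(-20,20):
  for h in (0,20,40): print("fingertip",d,h,(proj("wrist",tc+T[:3,0]*d+[0,0,h])/1.4).round(0))
p0=np.array([247.8,490.6,187.8]);y0=np.array([.451,.893,0])
for d in(-46,46): print("start tips side",proj("side",p0+d*y0).round(0),"+24:",proj("side",p0+d*y0+[0,0,24]).round(0))
im=cv2.imread("pics/side0.png")
a=cv2.resize(im[20:130,80:170],None,fx=5,fy=5,interpolation=cv2.INTER_CUBIC)
cv2.imwrite("pics/tip0.png",a)
E
```

```text
cam pos [527.2 116.8 236. ] 369.4892952423994 273.4295995604242 210.03184181032864
(42, 133, 58) [173. 154.] [124. 110.]
(142, 133, 58) [382. 154.] [273. 110.]
(142, 133, 20) [363. 146.] [259. 104.]
(42, 133, 20) [190. 146.] [136. 104.]
(-60, 210, 20) [-13.  -2.] [-9. -1.]
(165, 210, 20) [416.  -2.] [297.  -2.]
fingertip -20 0 [171. 173.]
fingertip -20 20 [169. 183.]
fingertip -20 40 [166. 195.]
fingertip 20 0 [222. 173.]
fingertip 20 20 [224. 183.]
fingertip 20 40 [228. 194.]
start tips side [126. 120.] +24: [124. 112.]
start tips side [140. 103.] +24: [139.  96.]
```

View pics/tip0.png

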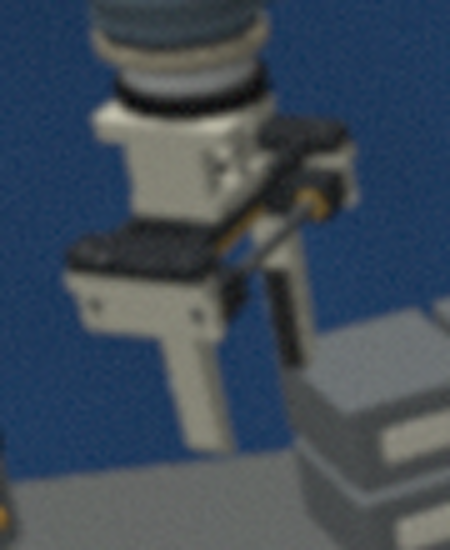

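Both views put the real fingertips about 25 mm higher than the reported TCP, so they were passing over the lid. I'll back off and touch the base plate (z=20) to calibrate this by contact.

Call:
apply_moves(increments=[[40,0,0,-15,0,0,0],[40,20,0,0,0,0,0],[40,25,0,0,0,0,0],[40,25,0,0,0,0,0],[40,25,0,0,0,0,0],[40,0,0,15,0,0,0],[40,0,0,10,0,0,0],[40,0,0,10,0,0,0],[40,0,0,0,0,0,0],[40,0,0,0,0,0,0]])

```text
clock: 6.13
ee_pos: [529.9, 138.7, 18.8]
orientation: [-2.327, -2.11, 0.002]
wrist_force: [0.3, 0.5, 0.6]
gripper_width: 0.427
grip_force: 0.0
```

Call:
apply_moves(increments=[[40,0,0,2,0,0,0],[40,0,0,2,0,0,0],[40,0,0,2,0,0,0],[40,0,0,2,0,0,0],[40,0,0,1,0,0,0],[40,0,0,1,0,0,0],[40,0,0,1,0,0,0],[40,0,0,1,0,0,0],[40,0,0,0,0,0,0],[40,0,0,0,0,0,0]])

```text
clock: 6.97
ee_pos: [530.2, 139.4, 7.3]
orientation: [-2.326, -2.111, 0.0]
wrist_force: [0.2, -1.3, 0.0]
gripper_width: 0.429
grip_force: 0.0
```

Call:
apply_moves(increments=[[40,0,0,1,0,0,0],[40,0,0,1,0,0,0],[40,0,0,1,0,0,0],[40,0,0,1,0,0,0],[40,0,0,1,0,0,0],[40,0,0,1,0,0,0],[40,0,0,1,0,0,0],[40,0,0,0,0,0,0],[40,0,0,0,0,0,0],[40,0,0,0,0,0,0]])

```text
clock: 7.8
ee_pos: [530.3, 139.4, 0.4]
orientation: [2.327, 2.111, 0.0]
wrist_force: [0.3, -0.3, -0.3]
gripper_width: 0.434
grip_force: 0.0
```

Call:
apply_moves(increments=[[40,0,0,1,0,0,0],[40,0,0,1,0,0,0],[40,0,0,1,0,0,0],[40,0,0,0,0,0,0],[40,0,0,0,0,0,0],[40,0,0,0,0,0,0],[40,0,0,0,0,0,0],[40,0,0,0,0,0,0],[40,0,0,0,0,0,0],[40,0,0,0,0,0,0]])

```text
clock: 8.63
ee_pos: [530.3, 139.4, -2.6]
orientation: [2.327, 2.111, 0.0]
wrist_force: [0.6, 0.5, 0.1]
gripper_width: 0.432
grip_force: 0.0
```

Call:
apply_moves(increments=[[40,0,0,1,0,0,0],[40,0,0,1,0,0,0],[40,0,0,1,0,0,0],[40,0,0,0,0,0,0],[40,0,0,0,0,0,0],[40,0,0,0,0,0,0],[40,0,0,0,0,0,0],[40,0,0,0,0,0,0],[40,0,0,0,0,0,0],[40,0,0,0,0,0,0]])

```text
clock: 9.47
ee_pos: [530.3, 139.4, -5.6]
orientation: [2.326, 2.111, 0.0]
wrist_force: [0.2, -0.3, 0.5]
gripper_width: 0.429
grip_force: 0.0
```

```bash
python3 - <<'E'
from h import *
T=np.load("T.npy");s=manip.read_state();p=s['ee_pos'];print((np.linalg.inv(T)@np.r_[p,1]).round(1),s['wrist_force'])
im=manip.snapshot("side")[:,:,::-1];cv2.imwrite("pics/s4.png",cv2.resize(im[150:260,190:340],None,fx=5,fy=5,interpolation=cv2.INTER_CUBIC))
for d in(-37.5,-20,20,37.5):
  for z in(20,40): print(d,z,((proj("side",np.r_[p[:2],z]+T[:3,0]*d)-[190,150])*5).round(0))
E
```

```text
[ 90.9 176.1  -5.6   1. ] [ 0.20849293 -0.29048988  0.45144244]
-37.5 20 [300. 364.]
-37.5 40 [299. 334.]
-20 20 [334. 360.]
-20 40 [333. 331.]
20 20 [412. 352.]
20 40 [411. 322.]
37.5 20 [445. 348.]
37.5 40 [445. 319.]
```

View pics/s4.png

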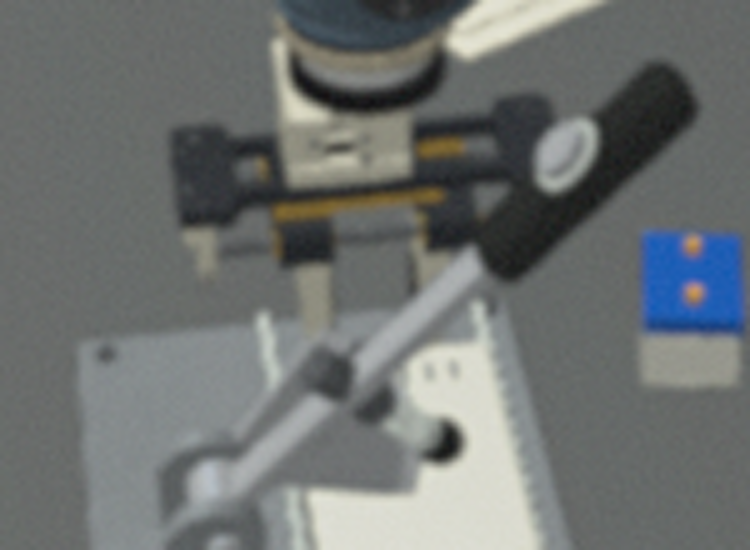

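The visible finger looks shorter than before: its bottom is at about (316,330) and the gripper body is lower. I'll make one composite with predicted points overlaid, to settle it.

```bash
python3 - <<'E'
from h import *
T=np.load("T.npy");p=manip.read_state()['ee_pos'];P["wrist"]=manip.camera_params("wrist")
w=manip.snapshot("wrist")[:,:,::-1].copy();s=manip.snapshot("side")[:,:,::-1].copy()
cv2.imwrite("pics/w5raw.png",w);cv2.imwrite("pics/s5raw.png",s)
C=dict(p=[(-60,210,20),(165,210,20),(40,205,30),(144,205,30)],c=[(42,133,58),(142,133,58)])
k=5;x0,y0=235,165
S=cv2.resize(s[y0:y0+110,x0:x0+74],None,fx=k,fy=k,interpolation=cv2.INTER_CUBIC)
for n,im,f in(("wrist",w,lambda u:u),("side",S,lambda u:(u-[x0,y0])*k)):
    for g,col in(("p",(0,0,255)),("c",(0,160,0))):
        for X in C[g]: u=f(proj(n,(T@np.r_[X,1])[:3]));cv2.circle(im,tuple(int(v) for v in u),4,col,1)
    for d in(-20,20):
        for h in(0,26,50): u=f(proj(n,p+T[:3,0]*d+[0,0,h]));cv2.circle(im,tuple(int(v) for v in u),3,(255,0,255),-1 if h==0 else 1)
w=w[:,60:490]
O=np.zeros((550,800,3),np.uint8);O[:420,:430]=w;O[:550,430:800]=S;cv2.imwrite("pics/v5.png",O)
E
```

```text
(no output)
```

View pics/v5.png

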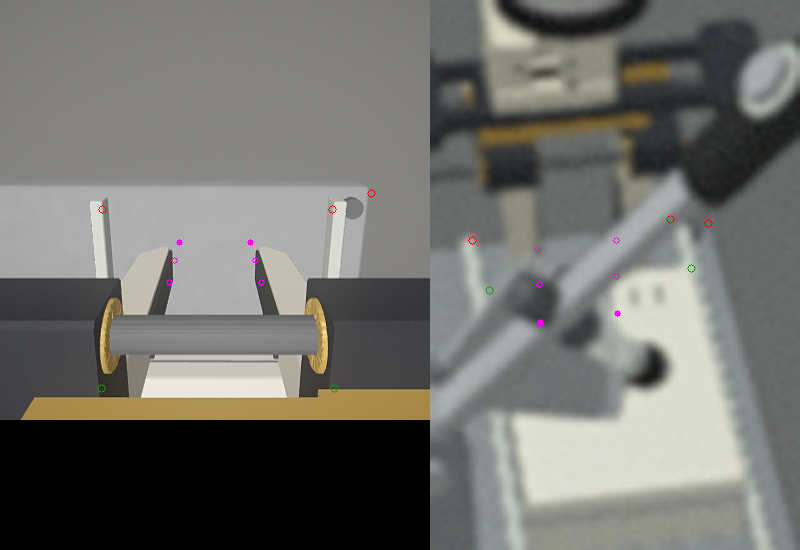

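The wrist view puts the fingertips a constant ~174 mm below the camera, where the reported TCP would be ~197 mm. So the tips are about 23–30 mm above the reported TCP, and no lateral error shows: the fingers are centred between the rails. Current tip height should suit pushing (floor 20, lid 58), so I'll push and feel for it.

Call:
apply_moves(increments=[[40,0,0,-4,0,0,0],[40,-10,0,0,0,0,0],[40,-10,0,0,0,0,0],[40,-8,0,0,0,0,0],[40,-6,0,0,0,0,0],[40,-6,0,0,0,0,0],[40,-6,0,0,0,0,0],[40,-6,0,0,0,0,0],[40,-6,0,0,0,0,0],[40,-6,0,0,0,0,0]])

```text
clock: 10.45
ee_pos: [524.0, 75.2, -1.6]
orientation: [2.326, 2.111, 0.0]
wrist_force: [1.2, 3.2, 1.2]
gripper_width: 0.429
grip_force: 1.1
```

```bash
python3 - <<'E'
from h import *
T=np.load("T.npy");s=manip.read_state();print((np.linalg.inv(T)@np.r_[s['ee_pos'],1]).round(1),s['wrist_force'])
im=manip.snapshot("side")[:,:,::-1];cv2.imwrite("pics/s6.png",im)
a=cv2.imread("pics/s5raw.png")
# column profile along fixture y at x=110 on floor/lid: brightness from stop to y=30
def prof(im,z): return [int(im[tuple(proj("side",(T@np.r_[x,y,z,1])[:3]).round().astype(int)[::-1])].mean()) for y in range(-70,40,5) for x in(115,)]
print(prof(a,58));print(prof(im,58))
E
```

```text
[ 90.9 111.6  -1.6   1. ] [1.16779086 3.18533333 1.18843372]
[138, 139, 138, 137, 140, 137, 141, 142, 143, 133, 138, 151, 198, 212, 215, 213, 215, 215, 214, 214, 214, 213]
[143, 143, 138, 135, 157, 182, 215, 215, 215, 217, 215, 215, 215, 215, 214, 215, 215, 217, 216, 215, 214, 214]
```

The push now works: the lid edge moved from y≈-12 to ≈-45, with 3 N of force.

Call:
apply_moves(increments=[[40,-6,0,0,0,0,0],[40,-6,0,0,0,0,0],[40,-5,0,0,0,0,0],[40,-4,0,0,0,0,0],[40,-3,0,0,0,0,0],[40,-1,0,0,0,0,0],[40,-1,0,0,0,0,0],[40,-1,0,0,0,0,0],[40,-0.5,0,0,0,0,0],[40,0,0,0,0,0,0]])

```text
clock: 11.33
ee_pos: [522.1, 51.9, -1.3]
orientation: [-2.326, -2.108, -0.007]
wrist_force: [2.7, 33.9, 1.9]
gripper_width: 0.428
grip_force: 17.1
```

Call:
apply_moves(increments=[[40,-1,0,0,0,0,0],[40,-1,0,0,0,0,0],[40,-0.5,0,0,0,0,0],[40,-0.5,0,0,0,0,0],[40,0,0,0,0,0,0],[40,0,0,0,0,0,0],[40,0,0,0,0,0,0],[40,0,0,0,0,0,0],[40,0,0,0,0,0,0],[40,0,0,0,0,0,0]])

```text
clock: 12.17
ee_pos: [522.1, 51.8, -1.0]
orientation: [-2.325, -2.106, -0.012]
wrist_force: [4.5, 58.4, 3.4]
gripper_width: 0.427
grip_force: 29.7
```

Call:
apply_moves(increments=[[40,2,0,0,0,0,0],[40,2,0,0,0,0,0],[40,5,0,0,0,0,0],[40,10,0,0,0,0,0],[40,10,0,0,0,0,0],[0,10,0,-10,0,0,0],[0,0,0,-30,0,0,0],[0,0,0,-40,0,0,0],[0,0,0,-40,0,0,0],[0,0,0,-40,0,0,0]])

```text
clock: 13.0
ee_pos: [524.4, 84.7, 160.9]
orientation: [2.326, 2.111, -0.0]
wrist_force: [0.4, -0.6, 0.2]
gripper_width: 0.123
grip_force: 0.0
```

```bash
python3 - <<'E'
from h import *
T=np.load("T.npy");s=manip.read_state();print((np.linalg.inv(T)@np.r_[s['ee_pos'],1]).round(1),s['wrist_force'])
im=manip.snapshot("side")[:,:,::-1];cv2.imwrite("pics/s7.png",im)
t=manip.snapshot("top")[:,:,::-1];cv2.imwrite("pics/top7.png",t)
import scipy.ndimage as nd
g=im.astype(float).mean(2)
for z in(58,44):
  for x in(60,115,130):
    ys=np.arange(-100,-50,3);uv=np.array([proj("side",(T@np.r_[x,y,z,1])[:3]) for y in ys])
    print(z,x,dict(zip(ys.tolist(),nd.map_coordinates(g,[uv[:,1],uv[:,0]],order=1).round().astype(int).tolist())))
g0=cv2.imread("pics/side0.png").astype(float).mean(2)
ys=np.arange(-100,-50,3);uv=np.array([proj("side",(T@np.r_[115,y,44,1])[:3]) for y in ys]);print("before",dict(zip(ys.tolist(),nd.map_coordinates(g0,[uv[:,1],uv[:,0]],order=1).round().astype(int).tolist())))
gt=t.astype(float).mean(2);x=115;ys=np.arange(40,110,3);uv=np.array([proj("top",(T@np.r_[x,y,58,1])[:3]) for y in ys]);print("top +y",dict(zip(ys.tolist(),nd.map_coordinates(gt,[uv[:,1],uv[:,0]],order=1).round().astype(int).tolist())))
ys=np.arange(-100,-50,3);uv=np.array([proj("top",(T@np.r_[x,y,58,1])[:3]) for y in ys]);print("top -y",dict(zip(ys.tolist(),nd.map_coordinates(gt,[uv[:,1],uv[:,0]],order=1).round().astype(int).tolist())))
E
```

```text
[ 90.4 121.1 160.9   1. ] [ 0.42169366 -0.59507368  0.20362676]
58 60 {-100: 113, -97: 122, -94: 144, -91: 165, -88: 170, -85: 160, -82: 141, -79: 134, -76: 140, -73: 154, -70: 182, -67: 209, -64: 216, -61: 216, -58: 214, -55: 216, -52: 215}
58 115 {-100: 113, -97: 121, -94: 145, -91: 163, -88: 166, -85: 158, -82: 140, -79: 132, -76: 141, -73: 155, -70: 179, -67: 206, -64: 214, -61: 215, -58: 212, -55: 214, -52: 213}
58 130 {-100: 112, -97: 121, -94: 143, -91: 163, -88: 167, -85: 156, -82: 136, -79: 134, -76: 141, -73: 155, -70: 180, -67: 206, -64: 215, -61: 214, -58: 214, -55: 213, -52: 213}
44 60 {-100: 123, -97: 113, -94: 110, -91: 109, -88: 112, -85: 121, -82: 143, -79: 164, -76: 170, -73: 160, -70: 142, -67: 134, -64: 139, -61: 152, -58: 176, -55: 203, -52: 215}
44 115 {-100: 118, -97: 112, -94: 110, -91: 110, -88: 112, -85: 122, -82: 143, -79: 162, -76: 167, -73: 159, -70: 139, -67: 135, -64: 141, -61: 153, -58: 175, -55: 203, -52: 213}
44 130 {-100: 121, -97: 113, -94: 112, -91: 111, -88: 113, -85: 123, -82: 144, -79: 162, -76: 166, -73: 156, -70: 141, -67: 136, -64: 141, -61: 153, -58: 176, -55: 201, -52: 212}
before {-100: 113, -97: 109, -94: 107, -91: 106, -88: 107, -85: 117, -82: 138, -79: 156, -76: 162, -73: 155, -70: 141, -67: 133, -64: 132, -61: 131, -58: 133, -55: 131, -52: 132}
top +y {40: 254, 43: 254, 46: 254, 49: 253, 52: 252, 55: 252, 58: 252, 61: 251, 64: 254, 67: 254, 70: 254, 73: 254, 76: 236, 79: 140, 82: 78, 85: 82, 88: 94, 91: 111, 94: 114, 97: 115, 100: 127, 103: 129, 106: 128, 109: 128}
top -y {-100: 157, -97: 158, -94: 157, -91: 157, -88: 184, -85: 208, -82: 239, -79: 242, -76: 241, -73: 244, -70: 254, -67: 254, -64: 254, -61: 254, -58: 254, -55: 254, -52: 254}
```

The case's lid edges now sit at about -74.5 and +77 (fixture y), and it took 58 N against a solid stop, so it is home. Next I plan the approach to the button.

```bash
cat >>h.py <<'E'
from scipy.spatial.transform import Rotation as Q
T=np.load("T.npy");Ti=np.linalg.inv(T)
def fw(X): return (T@np.r_[X,1])[:3]
def B(e,h=19,r=230): return np.array([r*np.cos(e)-h*np.sin(e),0,95+r*np.sin(e)+h*np.cos(e)])
def tool():
    s=manip.read_state();A=Q.from_rotvec(s['orientation']).as_matrix();return s,A,Ti[:3,:3]@A,(Ti@np.r_[s['ee_pos'],1])[:3]
E
python3 - <<'E'
from h import *
for e in np.arange(.72,.9,.02): print(round(e,2),B(e).round(0),"top",proj("top",fw(B(e))).round(1),"side",proj("side",fw(B(e))).round(1))
# dark grip tip in side view: farthest point of grip
for n,f in(("top","pics/top7.png"),("side","pics/s7.png")):
    im=cv2.imread(f);hs=im.max(2)
    x0,y0,x1,y1={"top":(290,165,325,232),"side":(280,155,335,210)}[n]
    m=np.zeros(hs.shape,np.uint8);m[y0:y1,x0:x1]=(hs[y0:y1,x0:x1]<75)*255
    c=max(cv2.findContours(m,cv2.RETR_EXTERNAL,cv2.CHAIN_APPROX_NONE)[0],key=cv2.contourArea)
    print(n,"grip bbox",cv2.boundingRect(c),"rect",[np.round(v,1) for v in cv2.minAreaRect(c)])
s,A,G,p=tool();print(p.round(1),s['joint_pos'].round(3));print(G.round(3))
e=.8;Z=np.array([np.sin(e),0,-np.cos(e)]);D=np.stack([[np.cos(e),0,np.sin(e)],[0,-1,0],Z],1)
p1=p+[0,0,170]
goal=B(e)-Z*25+Z*28
print("goal rep",goal.round(1),"tool shift after up170+yaw+tilt",(D.T@(goal-p1)).round(1))
E
```

```text
0.72 [160.   0. 261.] top [304.3 202.4] side [308.  184.9]
0.74 [157.   0. 264.] top [304.1 204.1] side [306.5 183.8]
0.76 [154.   0. 267.] top [304.  205.9] side [304.9 182.8]
0.78 [150.   0. 270.] top [303.8 207.7] side [303.2 181.7]
0.8 [147.   0. 273.] top [303.7 209.6] side [301.5 180.7]
0.82 [143.   0. 276.] top [303.5 211.5] side [299.8 179.7]
0.84 [139.   0. 279.] top [303.4 213.5] side [298.1 178.8]
0.86 [136.   0. 282.] top [303.2 215.5] side [296.3 177.9]
0.88 [132.   0. 284.] top [303.  217.6] side [294.4 177. ]
0.9 [128.   0. 287.] top [302.9 219.7] side [292.6 176.1]
top grip bbox (300, 178, 14, 7) rect [array([307.1, 180.1]), array([13.6,  3.9]), np.float64(17.1)]
side grip bbox (285, 163, 45, 44) rect [array([306.5, 184. ]), array([14.5, 54.4]), np.float64(48.0)]
[ 93.9 121.7 165.1] [ 0.073  0.344  1.724 -0.     1.063  0.169]
[[-0.     1.     0.01 ]
 [ 1.     0.     0.002]
 [ 0.002  0.01  -1.   ]]
goal rep [148.8   0.  271.1] tool shift after up170+yaw+tilt [ -7.7 121.7  83.9]
```

Call:
apply_moves(increments=[[0,0,0,-34,0,0,0],[0,0,0,-34,0,0,0],[0,0,0,-34,0,0,0],[0,0,0,-34,0,0,0],[0,0,0,-34,0,0,0],[0,0,0,0,0,0,0.12],[0,0,0,0,0,0,0.12],[0,0,0,0,0,0,0.12],[0,0,0,0,0,0,0.12],[0,0,0,0,0,0,0.12]])

```text
clock: 13.93
ee_pos: [524.6, 84.6, 328.3]
orientation: [-2.85, -1.321, 0.001]
wrist_force: [0.2, 0.1, -0.4]
gripper_width: 0.006
grip_force: 0.0
```

Call:
apply_moves(increments=[[0,0,0,0,0,0,0.12],[0,0,0,0,0,0,0.12],[0,0,0,0,0,0,0.12],[0,0,0,0,0,0,0.12],[0,0,0,0,0,0,0.12],[0,0,0,0,0,0,0.12],[0,0,0,0,0,0,0.12],[0,0,0,0,0,0,0.12],[0,0,0,0,0,0,0],[0,0,0,0,0,0,0]])

```text
clock: 14.77
ee_pos: [524.7, 84.5, 328.3]
orientation: [3.139, -0.129, -0.0]
wrist_force: [0.2, 0.1, -0.1]
gripper_width: 0.007
grip_force: 0.0
```

Call:
apply_moves(increments=[[0,0,0,0,0,0.11,0],[0,0,0,0,0,0.11,0],[0,0,0,0,0,0.11,0],[0,0,0,0,0,0.11,0],[0,0,0,0,0,0.11,0],[0,0,0,0,0,0.11,0],[0,0,0,0,0,0.11,0],[0,0,0,0,0,0,0],[0,0,0,0,0,0,0],[0,0,0,0,0,0,0]])

```text
clock: 15.6
ee_pos: [525.6, 84.3, 329.4]
orientation: [2.88, -0.122, 1.164]
wrist_force: [0.8, 0.5, 0.7]
gripper_width: 0.006
grip_force: 0.0
```

```bash
python3 - <<'E'
from h import *
s,A,G,p=tool();print(p.round(1),s['joint_pos'].round(3));print(G.round(3),s['clock'],s['wrist_force'].round(1))
e=.79;Z=np.array([np.sin(e),0,-np.cos(e)]);D=np.stack([[np.cos(e),0,np.sin(e)],[0,-1,0],Z],1)
print("turn to go",Q.from_matrix(G.T@D).as_rotvec().round(3))
for h in(45,0):
    goal=B(e)-Z*h+Z*28;print(h,goal.round(1),(G.T@(goal-p)).round(1))
E
```

```text
[ 91.6 120.8 329.4] [ 0.176 -0.146  2.071 -0.388  0.497  2.104]
[[ 0.719  0.012  0.695]
 [ 0.009 -1.     0.007]
 [ 0.695  0.001 -0.719]] 15.6 [0.8 0.5 0.7]
turn to go [-0.008  0.021  0.009]
45 [136.3   0.  283.7] [ -0.7 121.2  63. ]
0 [168.3   0.  252. ] [  0.3 121.6 108. ]
```

Call:
apply_moves(increments=[[0,0,20,0,0,0.02,0.01],[0,0,20,0,0,0,0],[0,0,20,0,0,0,0],[0,0,20,0,0,0,0],[0,0,20,0,0,0,0],[0,0,21,0,0,0,0],[0,0,0,20,0,0,0],[0,0,0,20,0,0,0],[0,0,0,20,0,0,0],[0,0,0,0,0,0,0]])

```text
clock: 16.43
ee_pos: [558.1, -40.5, 283.6]
orientation: [2.873, -0.138, 1.192]
wrist_force: [-0.4, 0.9, -0.3]
gripper_width: 0.004
grip_force: 0.0
```

```bash
python3 - <<'E'
from h import *
s,A,G,p=tool();print(p.round(1),s['joint_pos'].round(3));print(G.round(3),s['clock'],s['wrist_force'].round(1))
e=.79;Z=np.array([np.sin(e),0,-np.cos(e)]);D=np.stack([[np.cos(e),0,np.sin(e)],[0,-1,0],Z],1)
print("turn to go",Q.from_matrix(G.T@D).as_rotvec().round(3))
goal=B(e)+Z*28;print(goal.round(1),(G.T@(goal-p)).round(1))
im=manip.snapshot("side")[:,:,::-1];cv2.imwrite("pics/s8.png",im)
# finger colour (pale beige) mask near the predicted tip in the side view, button to compare
print("pred rep TCP",proj("side",s['ee_pos']).round(1),"rep-28",proj("side",fw(p-28*G[:,2])).round(1),"-60",proj("side",fw(p-60*G[:,2])).round(1),"button",proj("side",fw(B(e))).round(1))
a=np.array([proj("side",fw(p+k*G[:,2])) for k in range(-84,46,4)])
for k,uv in zip(range(-84,46,4),a): c=im[int(round(uv[1])),int(round(uv[0]))];print(k,uv.round(0).astype(int).tolist(),c.tolist(),end=" | ")
E
```

```text
[136.   -0.3 283.6] [-0.201 -0.056  2.122  0.278  0.303  1.233]
[[ 0.707  0.005  0.708]
 [-0.002 -1.     0.009]
 [ 0.708 -0.008 -0.707]] 16.4333 [-0.4  0.9 -0.3]
turn to go [-0.009  0.004 -0.002]
[168.3   0.  252. ] [ 0.5  0.1 45.1]
pred rep TCP [296.5 177.2] rep-28 [286.8 170.1] -60 [275.4 161.8] button [302.4 181.2]
-84 [267, 155] [127, 141, 141] | -80 [268, 156] [123, 137, 137] | -76 [270, 157] [123, 136, 137] | -72 [271, 159] [125, 138, 137] | -68 [272, 160] [125, 139, 140] | -64 [274, 161] [122, 135, 136] | -60 [275, 162] [123, 136, 138] | -56 [277, 163] [121, 135, 137] | -52 [278, 164] [124, 135, 137] | -48 [280, 165] [124, 138, 139] | -44 [281, 166] [121, 133, 137] | -40 [283, 167] [122, 135, 137] | -36 [284, 168] [122, 135, 137] | -32 [285, 169] [119, 132, 132] | -28 [287, 170] [98, 106, 106] | -24 [288, 171] [103, 104, 100] | -20 [290, 172] [105, 106, 103] | -16 [291, 173] [99, 101, 98] | -12 [292, 174] [100, 104, 99] | -8 [294, 175] [101, 103, 99] | -4 [295, 176] [102, 104, 102] | 0 [296, 177] [100, 104, 100] | 4 [298, 178] [144, 142, 139] | 8 [299, 179] [169, 166, 163] | 12 [301, 180] [169, 166, 165] | 16 [302, 181] [159, 158, 154] | 20 [303, 182] [129, 128, 125] | 24 [305, 183] [151, 157, 150] | 28 [306, 184] [114, 119, 115] | 32 [307, 185] [45, 47, 44] | 36 [309, 186] [32, 36, 32] | 40 [310, 187] [32, 36, 35] | 44 [311, 188] [40, 40, 39] |
```

The fingertip ends about 29 mm behind the reported TCP, which confirms the offset. The gap to the button is about 46 mm along the tool axis.

Call:
apply_moves(increments=[[0,0,0,9,0,0,0],[0,0,0,9,0,0,0],[0,0,0,8,0,0,0],[0,0,0,7,0,0,0],[0,0,0,4,0,0,0],[0,0,0,2,0,0,0],[0,0,0,1,0,0,0],[0,0,0,0,0,0,0],[0,0,0,0,0,0,0],[0,0,0,0,0,0,0]])

```text
clock: 17.32
ee_pos: [584.5, -42.4, 257.5]
orientation: [2.869, -0.138, 1.197]
wrist_force: [-1.0, -0.0, 0.7]
gripper_width: -0.001
grip_force: 0.0
```

Call:
apply_moves(increments=[[0,0,0,1,0,0,0],[0,0,0,1,0,0,0],[0,0,0,1,0,0,0],[0,0,0,1,0,0,0],[0,0,0,0,0,0,0],[0,0,0,0,0,0,0],[0,0,0,0,0,0,0],[0,0,0,0,0,0,0],[0,0,0,0,0,0,0],[0,0,0,0,0,0,0]])

```text
clock: 18.15
ee_pos: [587.3, -42.7, 254.4]
orientation: [2.87, -0.138, 1.197]
wrist_force: [-0.5, -0.0, -0.6]
gripper_width: 0.006
grip_force: 0.0
```

Call:
apply_moves(increments=[[0,0,0,1,0,0,0],[0,0,0,1,0,0,0],[0,0,0,1,0,0,0],[0,0,0,0.5,0,0,0],[0,0,0,0,0,0,0],[0,0,0,0,0,0,0],[0,0,0,0,0,0,0],[0,0,0,0,0,0,0],[0,0,0,0,0,0,0],[0,0,0,0,0,0,0]])

```text
clock: 18.98
ee_pos: [589.9, -42.9, 252.0]
orientation: [2.869, -0.138, 1.197]
wrist_force: [-2.5, 0.2, 3.8]
gripper_width: 0.006
grip_force: 2.4
```

```bash
cat >st.py <<'E'
from h import *
s,A,G,p=tool();f=A.T@s['wrist_force'];print("p",p.round(1),"ftool",f.round(1),"pitch",round(float(np.arctan2(G[0,2],-G[2,2])),3),"z.y",G[1,2].round(3),"t",round(s['clock'],2),"j",s['joint_pos'].round(2))
tip=p-29*G[:,2];r=np.hypot(tip[0],tip[2]-95);print("tip",tip.round(1),"dist from pivot",r.round(1),"along lever/above for e by pitch",(G.T@(tip-[0,0,95])).round(1))
E
python3 st.py
```

```text
p [167.9   0.4 252. ] ftool [ 0.9  0.  -4.4] pitch 0.79 z.y 0.008 t 18.98 j [-0.19  0.06  2.1   0.36  0.21  1.15]
tip [1.473e+02 2.000e-01 2.724e+02] dist from pivot 230.6 along lever/above for e by pitch [229.7  -0.9 -20.2]
```

Contact at 4.4 N, with the tip at (229.7, +20) in lever axes, so it is centred on the button. Now I press it in.

Call:
apply_moves(increments=[[0,0,0,1,0,0,0],[0,0,0,1,0,0,0],[0,0,0,1,0,0,0],[0,0,0,1,0,0,0],[0,0,0,1,0,0,0],[0,0,0,1,0,0,0],[0,0,0,0,0,0,0],[0,0,0,0,0,0,0],[0,0,0,0,0,0,0],[0,0,0,0,0,0,0]])

```text
clock: 19.82
ee_pos: [593.9, -43.1, 247.4]
orientation: [2.87, -0.138, 1.196]
wrist_force: [-4.8, 0.5, 4.2]
gripper_width: 0.005
grip_force: 3.1
```

```bash
python3 st.py
```

```text
p [172.    0.6 247.4] ftool [-0.4 -0.1 -6.4] pitch 0.789 z.y 0.008 t 19.82 j [-0.19  0.07  2.1   0.38  0.2   1.14]
tip [151.4   0.3 267.9] dist from pivot 229.8 along lever/above for e by pitch [229.3  -1.  -14.3]
```

Call:
apply_moves(increments=[[0,0,0,0.5,0,0,0],[0,0,0,0.5,0,0,0],[0,0,0,0.5,0,0,0],[0,-0.2,0,2.3,0,-0.01,0],[0,-0.2,0,2.3,0,-0.01,0],[0,-0.2,0,2.3,0,-0.01,0],[0,-0.2,0,2.3,0,-0.01,0],[0,-0.2,0,2.3,0,-0.01,0],[0,-0.2,0,2.3,0,-0.01,0],[0,-0.2,0,2.3,0,-0.01,0]])

```text
clock: 20.65
ee_pos: [605.1, -44.1, 233.7]
orientation: [2.913, -0.14, 1.095]
wrist_force: [-5.7, 0.2, 5.2]
gripper_width: 0.005
grip_force: 3.9
```

```bash
python3 st.py
```

```text
p [183.2   0.7 233.7] ftool [-0.9  0.3 -7.6] pitch 0.719 z.y 0.008 t 20.65 j [-0.18  0.12  2.04  0.24  0.27  1.28]
tip [164.1   0.5 255.6] dist from pivot 229.6 along lever/above for e by pitch [229.2  -1.  -12.8]
```

The lever is swinging, with 7.6 N at the button. I continue down.

Call:
apply_moves(increments=[[0,-0.3,0,4.6,0,-0.02,0],[0,-0.3,0,4.6,0,-0.02,0],[0,-0.3,0,4.6,0,-0.02,0],[0,-0.3,0,4.6,0,-0.02,0],[0,-0.3,0,4.6,0,-0.02,0],[0,-0.3,0,4.6,0,-0.02,0],[0,-0.3,0,4.6,0,-0.02,0],[0,-0.3,0,4.6,0,-0.02,0],[0,-0.3,0,4.6,0,-0.02,0],[0,-0.3,0,4.6,0,-0.02,0]])

```text
clock: 21.48
ee_pos: [629.9, -46.1, 195.1]
orientation: [3.017, -0.144, 0.801]
wrist_force: [-5.1, 0.8, 5.6]
gripper_width: 0.004
grip_force: 3.5
```

```bash
python3 st.py
```

```text
p [208.    1.1 195.1] ftool [-1.7 -0.4 -7.4] pitch 0.519 z.y 0.008 t 21.48 j [-0.17  0.26  1.87  0.09  0.5   1.43]
tip [193.7   0.8 220.3] dist from pivot 230.6 along lever/above for e by pitch [230.3  -1.  -12.7]
```

Call:
apply_moves(increments=[[0,-0.2,0,2.3,0,-0.01,0],[0,-0.2,0,2.3,0,-0.01,0],[0,-0.2,0,2.3,0,-0.01,0],[0,-0.2,0,2.3,0,-0.01,0],[0,-0.2,0,2.3,0,-0.01,0],[0,-0.2,0,2.3,0,-0.01,0],[0,-0.2,0,2.3,0,-0.01,0],[0,-0.2,0,2.3,0,-0.01,0],[0,-0.2,0,2.3,0,-0.01,0],[0,-0.2,0,2.3,0,-0.01,0]])

```text
clock: 22.32
ee_pos: [638.7, -46.8, 174.0]
orientation: [3.057, -0.145, 0.652]
wrist_force: [-3.6, 1.1, 6.3]
gripper_width: 0.004
grip_force: 3.5
```

```bash
python3 st.py
```

```text
p [216.9   1.3 174. ] ftool [-0.8 -0.9 -7.2] pitch 0.42 z.y 0.008 t 22.32 j [-0.16  0.34  1.78  0.06  0.6   1.46]
tip [205.1   1.  200.5] dist from pivot 230.6 along lever/above for e by pitch [230.3  -1.  -12.7]
```

Call:
apply_moves(increments=[[0,-0.1,0,1.2,0,-0.005,0],[0,-0.1,0,1.2,0,-0.005,0],[0,-0.1,0,1.2,0,-0.005,0],[0,-0.1,0,1.2,0,-0.005,0],[0,-0.1,0,1.2,0,-0.005,0],[0,-0.1,0,1.2,0,-0.005,0],[0,-0.1,0,1.2,0,-0.005,0],[0,-0.1,0,1.2,0,-0.005,0],[0,-0.1,0,1.2,0,-0.005,0],[0,-0.1,0,1.2,0,-0.005,0]])

```text
clock: 23.15
ee_pos: [642.5, -47.1, 162.6]
orientation: [3.075, -0.145, 0.576]
wrist_force: [-3.5, 1.1, 8.9]
gripper_width: 0.003
grip_force: 5.0
```

```bash
python3 st.py
```

```text
p [220.7   1.4 162.6] ftool [-0.1 -0.8 -9.5] pitch 0.37 z.y 0.008 t 23.15 j [-0.16  0.37  1.74  0.05  0.65  1.47]
tip [210.2   1.1 189.6] dist from pivot 230.5 along lever/above for e by pitch [230.2  -1.  -12.2]
```

Call:
apply_moves(increments=[[0,-0.1,0,1.2,0,-0.005,0],[0,-0.1,0,1.2,0,-0.005,0],[0,-0.1,0,1.2,0,-0.005,0],[0,-0.1,0,1.2,0,-0.005,0],[0,-0.1,0,1.2,0,-0.005,0],[0,-0.1,0,1.2,0,-0.005,0],[0,0,0,0,0,0,0],[0,0,0,0,0,0,0],[0,0,0,0,0,0,0],[0,0,0,0,0,0,0]])

```text
clock: 23.98
ee_pos: [644.5, -47.3, 155.6]
orientation: [3.084, -0.146, 0.531]
wrist_force: [-2.8, 0.3, 5.9]
gripper_width: 0.006
grip_force: 3.5
```

```bash
python3 st.py
```

```text
p [222.7   1.4 155.6] ftool [-0.7 -0.1 -6.5] pitch 0.34 z.y 0.008 t 23.98 j [-0.16  0.4   1.72  0.05  0.69  1.48]
tip [213.    1.1 183. ] dist from pivot 230.4 along lever/above for e by pitch [230.1  -0.9 -11.8]
```

Call:
apply_moves(increments=[[0,-0.1,0,1.2,0,-0.005,0],[0,-0.1,0,1.2,0,-0.005,0],[0,-0.1,0,1.2,0,-0.005,0],[0,-0.1,0,1.2,0,-0.005,0],[0,-0.1,0,1.2,0,-0.005,0],[0,-0.1,0,1.2,0,-0.005,0],[0,0,0,0,0,0,0],[0,0,0,0,0,0,0],[0,0,0,0,0,0,0],[0,0,0,0,0,0,0]])

```text
clock: 24.82
ee_pos: [646.2, -47.4, 148.6]
orientation: [3.093, -0.146, 0.485]
wrist_force: [-2.8, 1.2, 7.9]
gripper_width: 0.011
grip_force: 4.0
```

```bash
python3 st.py
```

```text
p [224.4   1.4 148.6] ftool [-0.3 -1.  -8.4] pitch 0.31 z.y 0.008 t 24.82 j [-0.16  0.42  1.7   0.04  0.72  1.48]
tip [215.5   1.2 176.2] dist from pivot 230.3 along lever/above for e by pitch [230.1  -0.9 -11.5]
```

Call:
apply_moves(increments=[[0,0,0,0.9,0,-0.004,0],[0,0,0,0.9,0,-0.004,0],[0,-0.1,0,0.9,0,-0.004,0],[0,0,0,0.9,0,-0.004,0],[0,-0.1,0,0.9,0,-0.004,0],[0,0,0,0.9,0,-0.004,0],[0,-0.1,0,0.9,0,-0.004,0],[0,0,0,0.9,0,-0.004,0],[0,-0.1,0,0.9,0,-0.004,0],[0,0,0,0.9,0,-0.004,0]])

```text
clock: 25.65
ee_pos: [648.6, -47.5, 140.2]
orientation: [3.104, -0.146, 0.423]
wrist_force: [-2.9, 1.5, 4.7]
gripper_width: 0.004
grip_force: 2.8
```

```bash
python3 st.py
```

```text
p [226.8   1.5 140.2] ftool [-1.6 -1.3 -5.3] pitch 0.271 z.y 0.008 t 25.65 j [-0.16  0.45  1.66  0.03  0.76  1.49]
tip [219.    1.3 168.2] dist from pivot 230.9 along lever/above for e by pitch [230.6  -1.  -11.9]
```

Call:
apply_moves(increments=[[0,0,0,0.9,0,-0.004,0],[0,0,0,0.9,0,-0.004,0],[0,-0.1,0,0.9,0,-0.004,0],[0,0,0,0.9,0,-0.004,0],[0,-0.1,0,0.9,0,-0.004,0],[0,0,0,0.9,0,-0.004,0],[0,-0.1,0,0.9,0,-0.004,0],[0,0,0,0.9,0,-0.004,0],[0,-0.1,0,0.9,0,-0.004,0],[0,0,0,0.9,0,-0.004,0]])

```text
clock: 26.48
ee_pos: [650.6, -47.6, 131.8]
orientation: [3.113, -0.146, 0.362]
wrist_force: [-5.4, 0.5, 11.7]
gripper_width: 0.006
grip_force: 5.7
```

```bash
python3 st.py; python3 - <<'E'
from h import *
im=manip.snapshot("side")[:,:,::-1];cv2.imwrite("pics/s9.png",im)
s,A,G,p=tool();e=np.arctan2(G[0,2],-G[2,2])-.005
for L in(54,62,70): # foot tip predicted, side pixel
    X=np.array([85*np.cos(e)+L*np.sin(e),0,95+85*np.sin(e)-L*np.cos(e)]);print(L,X.round(1),proj("side",fw(X)).round(1))
m=np.zeros(im.shape[:2],np.uint8);m[200:275,230:310]=(im.max(2)[200:275,230:310]<60)*255
for c in cv2.findContours(m,cv2.RETR_EXTERNAL,cv2.CHAIN_APPROX_NONE)[0]: print("dark",cv2.boundingRect(c),cv2.contourArea(c))
E
```

```text
p [228.8   1.6 131.8] ftool [ -2.6  -0.1 -12.6] pitch 0.231 z.y 0.008 t 26.48 j [-0.15  0.48  1.63  0.03  0.8   1.49]
tip [222.2   1.4 160. ] dist from pivot 231.5 along lever/above for e by pitch [231.1  -1.  -12.4]
54 [94.9  0.  61.4] [276.8 258.1]
62 [96.7  0.  53.6] [277.6 260.4]
70 [98.5  0.  45.8] [278.4 262.7]
dark (274, 255, 6, 3) 3.0
dark (309, 223, 1, 4) 0.0
```

```bash
cat >av.py <<'E'
from h import *
F=[];R=[]
for i in range(5):
    s,A,G,p=tool();F.append(A.T@s['wrist_force']);t=p-29*G[:,2];R.append(t);manip.snapshot("side")
F=np.array(F);t=np.mean(R,0);h=14.0
e=np.arctan2(t[2]-95,t[0])-np.arctan2(h-1.5,230)
print("Fz",F[:,2].round(1),"mean",F.mean(0).round(1),"tip",t.round(1),"e",e.round(4),"pitch",round(float(np.arctan2(G[0,2],-G[2,2])),3),"lev",(G.T@(t-[0,0,95])).round(1),"t",round(s['clock'],2))
E
python3 av.py
```

```text
Fz [-13.3 -11.8 -10.6 -11.1  -4.7] mean [ -1.2  -0.5 -10.3] tip [222.2   1.4 159.9] e 0.2298 pitch 0.231 lev [231.1  -1.  -12.2] t 26.73
```

Call:
apply_moves(increments=[[0,-0.1,0,1,0,-0.004,0],[0,-0.1,0,1,0,-0.004,0],[0,-0.1,0,1,0,-0.004,0],[0,-0.1,0,1,0,-0.004,0],[0,-0.1,0,1,0,-0.004,0],[0,-0.1,0,1,0,-0.004,0],[0,-0.1,0,1,0,-0.004,0],[0,0,0,0,0,0,0],[0,0,0,0,0,0,0],[0,0,0,0,0,0,0]])

```text
clock: 27.62
ee_pos: [651.5, -47.6, 124.9]
orientation: [3.119, -0.147, 0.319]
wrist_force: [-3.9, 1.1, 14.0]
gripper_width: 0.008
grip_force: 7.3
```

```bash
python3 av.py
```

```text
Fz [-14.5 -12.2 -13.7 -15.4  -9.9] mean [ -1.7  -0.7 -13.1] tip [223.9   1.5 153.3] e 0.2005 pitch 0.204 lev [231.   -1.  -11.8] t 27.82
```

Call:
apply_moves(increments=[[0,-0.1,0,1,0,-0.004,0],[0,-0.1,0,1,0,-0.004,0],[0,-0.1,0,1,0,-0.004,0],[0,-0.1,0,1,0,-0.004,0],[0,-0.1,0,1,0,-0.004,0],[0,-0.1,0,1,0,-0.004,0],[0,-0.1,0,1,0,-0.004,0],[0,-0.1,0,1,0,-0.004,0],[0,0,0,0,0,0,0],[0,0,0,0,0,0,0]])

```text
clock: 28.7
ee_pos: [652.3, -47.7, 116.9]
orientation: [3.126, -0.147, 0.27]
wrist_force: [-3.2, 1.2, 3.8]
gripper_width: 0.009
grip_force: 1.8
```

```bash
python3 av.py
```

```text
Fz [ -4.3  -7.3 -13.2 -13.7 -14.9] mean [ -1.6  -1.  -10.7] tip [225.5   1.5 145.4] e 0.1657 pitch 0.172 lev [230.8  -1.  -11.2] t 28.9
```

Call:
apply_moves(increments=[[0,-0.1,0,1,0,-0.004,0],[0,-0.1,0,1,0,-0.004,0],[0,-0.1,0,1,0,-0.004,0],[0,-0.1,0,1,0,-0.004,0],[0,-0.1,0,1,0,-0.004,0],[0,-0.1,0,1,0,-0.004,0],[0,-0.1,0,1,0,-0.004,0],[0,-0.1,0,1,0,-0.004,0],[0,0,0,0,0,0,0],[0,0,0,0,0,0,0]])

```text
clock: 29.78
ee_pos: [652.8, -47.6, 109.2]
orientation: [-3.13, 0.147, -0.22]
wrist_force: [-4.7, 0.9, 11.7]
gripper_width: 0.003
grip_force: 5.7
```

```bash
python3 av.py
```

```text
Fz [-12.3 -14.4 -15.2 -16.5 -24.8] mean [ -2.2  -0.7 -16.6] tip [226.9   1.6 137.9] e 0.1324 pitch 0.14 lev [230.7  -1.  -10.8] t 29.98
```

I'll check the foot's length from the first side image, as an independent estimate of where it meets the lid.

```bash
python3 - <<'E'
from h import *
im=cv2.imread("pics/side0.png");e=.795
f=lambda L:fw([85*np.cos(e)+L*np.sin(e),0,95+85*np.sin(e)-L*np.cos(e)])
m=np.zeros(im.shape[:2],np.uint8);m[225:252,262:292]=(im.max(2)[225:252,262:292]<75)*255
c=max(cv2.findContours(m,cv2.RETR_EXTERNAL,cv2.CHAIN_APPROX_NONE)[0],key=cv2.contourArea)
pts=np.argwhere(m>0)[:,::-1];print(cv2.boundingRect(c),cv2.contourArea(c),pts.mean(0))
a,b=proj("side",f(50)),proj("side",f(70));d=(b-a)/np.linalg.norm(b-a);print(a.round(1),b.round(1))
k=(c[:,0]-a)@d/np.linalg.norm(b-a)*20+50;print("dark L range",k.min().round(1),k.max().round(1))
# profile along the axis
import scipy.ndimage as nd
for off in(-4,0,4):
    Ls=np.arange(40,90,3);uv=np.array([proj("side",f(L)+off*T[:3,1]) for L in Ls]);print(off,dict(zip(Ls.tolist(),nd.map_coordinates(im.max(2).astype(float),[uv[:,1],uv[:,0]],order=1).round().astype(int).tolist())))
E
```

```text
(276, 235, 6, 7) 16.5 [272.10416667 234.91666667]
[276.7 238.9] [283.2 242.8]
dark L range 49.8 59.9
-4 {40: 146, 43: 124, 46: 87, 49: 46, 52: 37, 55: 62, 58: 124, 61: 179, 64: 207, 67: 214, 70: 214, 73: 213, 76: 213, 79: 213, 82: 214, 85: 212, 88: 213}
0 {40: 162, 43: 147, 46: 126, 49: 88, 52: 49, 55: 27, 58: 52, 61: 108, 64: 171, 67: 204, 70: 213, 73: 214, 76: 211, 79: 213, 82: 212, 85: 213, 88: 213}
4 {40: 168, 43: 160, 46: 141, 49: 118, 52: 83, 55: 47, 58: 24, 61: 46, 64: 105, 67: 170, 70: 206, 73: 212, 76: 214, 79: 212, 82: 212, 85: 212, 88: 213}
```

The foot's tip is about 61 mm below the lever line, so it meets the lid at elevation ≈0.26, which agrees with the force readings. The notch at ≈0.147 gives about 11 mm of squeeze. I'll go a little past it to ≈0.10, then let out.

Call:
apply_moves(increments=[[0,-0.1,0,1,0,-0.004,0],[0,-0.1,0,1,0,-0.004,0],[0,-0.1,0,1,0,-0.004,0],[0,-0.1,0,1,0,-0.004,0],[0,-0.1,0,1,0,-0.004,0],[0,-0.1,0,1,0,-0.004,0],[0,-0.1,0,1,0,-0.004,0],[0,0,0,0,0,0,0],[0,0,0,0,0,0,0],[0,0,0,0,0,0,0]])

```text
clock: 30.87
ee_pos: [653.0, -47.6, 102.3]
orientation: [-3.131, 0.147, -0.176]
wrist_force: [-4.7, 1.3, 16.8]
gripper_width: 0.004
grip_force: 8.6
```

```bash
python3 av.py
```

```text
Fz [-17.3 -18.  -19.5 -20.3 -20.7] mean [ -2.6  -1.  -19.2] tip [228.    1.7 131.2] e 0.103 pitch 0.112 lev [230.6  -1.  -10.5] t 31.07
```

Call:
apply_moves(increments=[[0,0,0,-1,0,0,0],[0,0,0,-1,0,0,0],[0,0,0,-1,0,0,0],[0,0,0,-1,0,0,0],[0,0,0,-1,0,0,0],[0,0,0,-1,0,0,0],[0,0,0,-1,0,0,0],[0,0,0,-1,0,0,0],[0,0,0,-1,0,0,0],[0,0,0,-1,0,0,0]])

```text
clock: 31.95
ee_pos: [651.4, -47.6, 111.1]
orientation: [-3.131, 0.147, -0.174]
wrist_force: [-0.4, 0.7, 6.3]
gripper_width: 0.007
grip_force: 2.7
```

```bash
python3 av.py
```

```text
Fz [-6.3 -5.9 -6.4 -6.6 -6.2] mean [-0.7 -0.5 -6.3] tip [226.4   1.5 139.9] e 0.1415 pitch 0.111 lev [230.   -1.  -19.6] t 32.15
```

Call:
apply_moves(increments=[[0,0,0,-1,0,0,0],[0,0,0,-1,0,0,0],[0,0,0,-1,0,0,0],[0,0,0,-1,0,0,0],[0,0,0,-1,0,0,0],[0,0,0,-1,0,0,0],[0,0,0,-1,0,0,0],[0,0,0,-1,0,0,0],[0,0,0,0,0,0,0],[0,0,0,0,0,0,0]])

```text
clock: 33.03
ee_pos: [650.3, -47.6, 118.7]
orientation: [-3.131, 0.147, -0.173]
wrist_force: [-0.8, 0.9, 4.7]
gripper_width: 0.004
grip_force: 2.3
```

```bash
python3 av.py
```

```text
Fz [-4.8 -5.4 -4.6 -3.8 -4.1] mean [ 0.  -0.8 -4.5] tip [225.3   1.4 147.5] e 0.1748 pitch 0.11 lev [229.7  -0.9 -27.4] t 33.23
```

The button is nearly out (4.5 N) and the implied elevation is ≈0.15, which matches the expected notch. Now I retreat and verify.

Call:
apply_moves(increments=[[0,0,0,-1,0,0,0],[0,0,0,-1,0,0,0],[0,0,0,-2,0,0,0],[0,0,0,-4,0,0,0],[0,0,0,-10,0,0,0],[0,0,0,-20,0,0,0],[0,0,0,-30,0,0,0],[0,0,0,-35,0,0,0],[0,0,0,-35,0,0,0],[0,0,0,-35,0,0,0]])

```text
clock: 34.12
ee_pos: [630.5, -47.0, 293.2]
orientation: [-3.132, 0.147, -0.173]
wrist_force: [0.4, -0.1, 0.2]
gripper_width: 0.005
grip_force: 0.0
```

Call:
apply_moves(increments=[[0,-30,0,0,0,0,0],[0,-30,0,0,0,0,0],[0,-30,0,0,0,0,0],[0,-30,0,0,0,0,0],[0,-30,-30,0,0,0,0],[0,0,-30,0,0,0,0],[0,0,-30,0,0,0,0],[0,0,-30,0,0,0,0],[0,0,-30,0,0,0,0],[0,0,0,0,0,0,0]])

```text
clock: 34.95
ee_pos: [497.0, 119.4, 276.1]
orientation: [-3.13, 0.142, -0.174]
wrist_force: [0.1, -0.7, -0.1]
gripper_width: 0.004
grip_force: 0.0
```

```bash
python3 - <<'E'
from h import *
import scipy.ndimage as nd
s=manip.read_state();print(s['clock'],s['wrist_force'].round(1),tool()[3].round(0))
im=manip.snapshot("side")[:,:,::-1];cv2.imwrite("pics/s10.png",im);t=manip.snapshot("top")[:,:,::-1];cv2.imwrite("pics/top10.png",t)
# bright button pixels inside dark grip, side view: scan along lever top line for each e
for n,I in(("side",im),("top",t)):
    m=np.zeros(I.shape[:2],np.uint8)
    u=proj(n,fw(B(.15))).astype(int);x0,y0=u-30;x1,y1=u+30
    m[y0:y1,x0:x1]=(I.max(2)[y0:y1,x0:x1]<75)*255
    cs=cv2.findContours(m,cv2.RETR_EXTERNAL,cv2.CHAIN_APPROX_NONE)[0];c=max(cs,key=cv2.contourArea);H=cv2.convexHull(c)
    f=np.zeros_like(m);cv2.fillConvexPoly(f,H,255);g=(f>0)&(I.max(2)>110);q=np.argwhere(g)[:,::-1]
    print(n,"grip",cv2.boundingRect(c),"button px",q.mean(0).round(1),len(q))
    for e in(.08,.115,.15,.18,.21): print("  ",e,"btn",proj(n,fw(B(e))).round(1),"grip ctr",proj(n,fw(B(e,0,228))).round(1))
for x in(60,130):
    ys=np.arange(-82,-55,2);uv=np.array([proj("side",fw([x,y,58])) for y in ys]);print(x,dict(zip(ys.tolist(),nd.map_coordinates(im.mean(2),[uv[:,1],uv[:,0]],order=1).round().astype(int).tolist())))
E
```

```text
34.95 [ 0.1 -0.7 -0.1] [ 60. 153. 276.]
side grip (309, 216, 52, 24) button px [334.9 223.6] 121
   0.08 btn [336.  228.2] grip ctr [335.2 234.6]
   0.115 btn [335.6 225.6] grip ctr [335.1 232. ]
   0.15 btn [335. 223.] grip ctr [334.9 229.4]
   0.18 btn [334.5 220.8] grip ctr [334.6 227.2]
   0.21 btn [333.8 218.6] grip ctr [334.2 225. ]
top grip (302, 149, 12, 19) button px [nan nan] 0
   0.08 btn [305.7 174.2] grip ctr [305.4 175.5]
   0.115 btn [305.8 174.4] grip ctr [305.5 175.4]
   0.15 btn [305.8 174.8] grip ctr [305.6 175.4]
   0.18 btn [305.8 175.2] grip ctr [305.6 175.6]
   0.21 btn [305.8 175.8] grip ctr [305.6 175.9]
60 {-82: 137, -80: 132, -78: 134, -76: 136, -74: 144, -72: 156, -70: 175, -68: 193, -66: 207, -64: 212, -62: 212, -60: 212, -58: 212, -56: 210}
130 {-82: 134, -80: 131, -78: 132, -76: 138, -74: 145, -72: 156, -70: 175, -68: 192, -66: 203, -64: 208, -62: 208, -60: 208, -58: 209, -56: 209}<stdin>:12: RuntimeWarning: Mean of empty slice.
  ret = um.true_divide(
```

The lever holds at elevation ≈0.148 (button pixel (334.9,223.6)), which gives about 11 mm of squeeze. The case is still home and the arm is clear, so I hand in.

```bash
python3 -c "
from plant import manip
print(manip.finish_job())"
```

```text
the job is handed in; nothing more can be done
None
```

The job is handed in at about 35 s: the case is home against the end stop, the button is released, and the lever is locked at about 0.15 rad elevation with the foot squeezed an estimated 11 mm of its 24 mm. The fingertips ended about 29 mm short of the reported TCP, so the first push passed over the lid without touching the case.

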